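# Shut the dry-storage case and lock its quarter-turn fastener

### The job

Close up the dry-storage case of spare tester parts so that they do not rust: push its open blue cover down onto the rubber seal with the fingertips, then set the fingertips in the slot of the round steel fastener and turn it a quarter turn clockwise to its stop, so that the cam draws the cover down tight and locks it. Push and turn only: do not swing the cover wide open, do not turn the fastener before the cover is down, and neither pick up nor shift the screwdriver, the weight or the hexagon key lying round the case.

Things in the scene. Friction and masses are not known exactly. Their poses are not given: they have to be found in the camera images.
- case: Aluminium case, 160 (x) x 200 (y) mm, rim 75 mm high; fixed, it does not move. Origin: centre of its underside, on the worktop; x axis to the back, where the cover is hinged, y left, z up. Hinge line: along y, 80 mm behind the origin, 76 mm up. Inside, steel parts bedded in foam. A black rubber seal round the rim stands 6 mm above the shut cover's underside and yields 1.3 N per mm at the front.
- cover (a joint): Opening angle (rad) of the blue cover: 0 = flush shut, starts at 0.45 to 0.85. Its stiff hinge (0.33 N m) holds it at any angle; 1 to 3 N down near its front edge moves it, about 8 N presses it flush. Let go, it rests 0.015 to 0.02 rad up on the seal (about 3 mm at the front edge) until the fastener is locked.
- cover_edge (a point): Middle of the cover's upper front edge; moves with it. Axes: x to the hinge, y left, z out of the upper face. The cover is a plate 164 mm from hinge line to front edge, 204 mm wide, 12 mm thick; the hinge line is on its lower back edge. Its top is flat and free for pushing to the left and right of the fastener, more than 45 mm from the fastener's axis.
- fastener (a joint): Turn (rad), growing clockwise from above: 0 = open, slot parallel to the front edge, in line with two red dots; 1.571 = locked, hard stop, slot front to back, in line with two green dots. Starts at 0 to 0.15, stays where left. Takes 0.05 N m, up to 0.2 N m as its cam tongue runs under a ramped keeper and draws the cover down; it catches from the cover's rest height on the seal.
- slot (a point): Centre of the slot, on the fastener's axis, at the slot's mouth (90 mm above the worktop with the cover shut). The fastener is a steel disc, 70 mm across, 110 mm in front of the hinge line, mid-width, its face 2.5 mm above the cover. Slot right across it: 26 mm wide, 65 long, 14.5 deep, flat floor. The point's y axis runs along the slot, z out of the face; it moves with cover and fastener.
- screwdriver: Orange screwdriver, 202 mm long, 27 mm thick, lying in front of the case along its own y axis; origin at the middle of its underside. Leave alone.
- weight_200g: Small knobbed brass-coloured check weight, 28 mm diameter, 46 mm tall, standing to the right of the case; origin at the centre of its underside. Leave alone.
- hexkey: Black hexagon key, 40 x 104 x 9 mm, lying to the right of the case; origin at the middle of its underside. Leave alone.

How it is judged:
On the way, in this order (a step that is already met when the one before it is completed fails the run):
1. the cover is pushed down onto the seal (less than 0.04 rad open) with the fastener still open (turned less than 0.6 rad) (value of joint cover below 0.04 rad and value of joint fastener below 0.6 rad), for 0.1 s.
2. the fastener is turned clockwise to its stop (over 1.40 rad) and the cover is drawn down (less than 0.010 rad) (value of joint fastener above 1.4 rad and value of joint cover below 0.01 rad), for 0.2 s.
At the end, for the whole second after the job is handed in: The fastener is turned to its stop (over 1.40 of 1.571 rad), the cover is tight on its seal (less than 0.010 rad open, 1.6 mm at the front edge) and stays so with nothing pressing on it; screwdriver, weight and hexagon key are within 15 mm of where they were (all of step 2 and distance of each of screwdriver, weight_200g, hexkey from where it was at the start of the episode below 0.015 m); the robot touches nothing.
It fails at once if the fastener is turned (over 0.7 rad) while the cover is not yet down (over 0.06 rad open) (value of joint fastener above 0.7 rad and value of joint cover above 0.06 rad).
It fails at once if the cover is swung wide open (over 1.0 rad) (value of joint cover above 1 rad).
It fails at once if the screwdriver, the weight or the hexagon key is lifted or shifted by more than 15 mm (distance of any of screwdriver, weight_200g, hexkey from where it was at the start of the episode above 0.015 m).
It fails at once if the case, its cover or the fastener is pushed with the arm or the gripper's body instead of the fingers (over 5 N) (contact force between the arm and case above 5 N).
It also fails if it takes over 53 s, if anything falls off the work surface, if the arm or the gripper's body presses on something with over 40 N, if the wrist force passes 120 N, or if a joint passes its speed limit or range.

### The arm

A 7-joint arm with a two-finger parallel gripper is mounted at the origin on a cart in front of the work surface, level with it; the furniture and walls round the work are solid. World frame = base frame: x ahead of the robot, y to its left, z up, the work surface at z = 0. Lengths are in m, angles in rad, forces in N, time in s.
With the tool pointing down it reaches from about 0.425 to 1.025 m from the base axis. Payload 9.4 kg.
Tool frame: the origin (TCP) lies at the very end of the fingers, on their centre line; the grasp point (between the pads) lies env.pinch_z behind it (env.pinch_z is the distance from the TCP to the grasp point, in m); z points along the fingers, y is the direction in which the jaws open and shut (so a half turn about z gives the same grasp; the last joint's range is limited). The gripper opens to 85 mm and grips with 20 to 120 N. Pads are 22 mm wide; open, the fingers measure 114 mm over their backs; the gripper's body (76 mm by 85 mm) begins 54 mm behind the grasp point. The pads swing forward as they close: fully open they stand 13 mm farther back than shut.
Start: joints at [-1.356, 0.599, -0.003, 1.599, 0.002, 0.943, -0.08], TCP at [0.209, 0.694, 0.231] pointing down, gripper open.
Joint ranges: [-2.57, 2.57], [-0.35, 1.97], [-1.29, 1.29], [0.11, 2.56], [-1.05, 4.19], [0.11, 1.86], [-2.63, 2.63]. Speed limits (rad/s): [2.22, 2.22, 3.01, 3.01, 3.14, 3.14, 3.14].

### API

Orientations are given as a unit quaternion [x, y, z, w].
In Python, from station import env gives the robot as it stands.
- The arm moves only by the tool jog_arm, never from a script. Its arguments are lists of equal length, an entry for each row: "delta_pos": the shift along the tool's x, y, z in mm, a list of three; "turn": the turn about the tool's z in rad; "jaw": the opening, from 0 (shut) to 1 (fully open). In form: {"delta_pos": [[x, y, z], ...], "turn": [turn, ...], "jaw": [jaw, ...]}. A call has 1 to 10 rows; each row shifts and turns the commanded pose from where the row before left it, along the tool's axes as they then stand; what a row does not reach is not made up. A row lasts 1/8 s, in which the tool goes at most 62.5 mm and 10.7 degrees, less where a joint would pass 70% of its speed; a pose out of reach is approached as far as the arm can. A call with a gripper value outside its range is refused whole. The fingers move at their own pace and stop on an object; "force" is the grip in N (left out, the last holds). Time passes only in rows, so rows that do not move let the fingers close. It gives the time, the measured TCP pose, the force and the opening at its end, in the units of the state.
- env.get_state(): the state, without advancing time (a new reading comes with each control period).
- env.snapshot(name): name is "side" or "top" or "wrist"; returns the picture (480x640x3 uint8, blue, green, red); there is no depth.
- env.calibration(name): a dict with "fx", "fy", "cx", "cy" (pixels), "distortion" ([k1, k2, p1, p2, k3] as OpenCV has them; the pictures are not rectified), "R" (3x3) and "t" (3): a world point X has camera coordinates R X + t; the wrist camera has in their place "hand_eye" (4x4, takes a point from camera to tool coordinates, whose origin is the TCP and whose axes are the flange's). Camera axes: x right, y down, z forward; pixel columns grow to the right and rows downward; lengths in m; the calibration is good to about 2 mm. A picture is of the moment at which its call begins: read the wrist's pose just before it. calibration takes no time and is no camera call.
- env.sign_off(): hands the job in, once; it reports no verdict.
The state is a dict: "t": time; "joint_positions": joint angles; "dq": joint speeds; "tau": joint torques, N m; "eef_pos": TCP position; "orientation": TCP orientation; "contact_force": force on the tool from outside, world axes, zero at the start; "ft_torque": the same for the moment, N m; "width": finger opening in m.
Only numpy, scipy, OpenCV 4.12 (cv2) and the standard library are available. Lean on these libraries where they do the work, as an engineer would, in place of code of your own. Each camera call takes 0.05 s, during which the arm holds its last target. There are 200 camera calls.

## Working session

There is one attempt and no reset: what is moved stays moved. The work goes in short steps, Python scripts to look and compute and a tool call to move; the robot and the scene stay as the last step left them, time stands still between calls to the robot, and variables do not carry over. Pictures are saved under pics/ and viewed, about 8 in all and at most 12, crops included, and the job is handed in when it is done.

Besides the shell and the picture viewer there is one more tool, called after "Request:" by a JSON object that holds its "fn" and its "kwargs". jog_arm: Moves the arm, as the interface text tells. Its arguments: {"type":"object","properties":{"delta_pos":{"type":"array","items":{"type":"array","items":{"type":"number"}}},"turn":{"type":"array","items":{"type":"number"}},"jaw":{"type":"array","items":{"type":"number"}},"force":{"type":"number"}},"required":["delta_pos","turn","jaw"]}

```bash
ls; mkdir -p pics
python3 - <<'E'
from station import env
import cv2,numpy as np
s=env.get_state();print({k:np.round(v,3).tolist() for k,v in s.items()},env.pinch_z)
for n in("top","side"):
    cv2.imwrite(f"pics/{n}0.png",env.snapshot(n));c=env.calibration(n);print(n,{k:np.round(v,3).tolist() for k,v in c.items()})
c=env.calibration("wrist");print({k:np.round(v,3).tolist() for k,v in c.items()})
E
```

```text
pics
{'t': 0.0, 'joint_positions': [-1.356, 0.6, -0.003, 1.6, 0.002, 0.943, -0.08], 'dq': [0.001, 0.0, -0.001, -0.001, -0.001, 0.001, 0.001], 'tau': [0.001, -77.646, 1.565, -25.801, 0.012, 0.009, -0.0], 'eef_pos': [0.208, 0.694, 0.23], 'orientation': [0.145, 0.989, -0.001, -0.0], 'contact_force': [0.596, -0.311, -0.802], 'ft_torque': [0.017, 0.045, 0.005], 'width': 0.086} 0.0187
top {'fx': 569.539, 'fy': 569.539, 'cx': 321.707, 'cy': 242.834, 'distortion': [0.032, 0.0, 0.0, 0.0, 0.0], 'R': [[-0.153, -0.988, -0.004], [-0.964, 0.15, -0.221], [0.219, -0.03, -0.975]], 't': [-0.075, 0.572, 0.864]}
side {'fx': 617.065, 'fy': 617.065, 'cx': 332.997, 'cy': 232.384, 'distortion': [0.039, 0.0, 0.0, 0.0, 0.0], 'R': [[0.363, -0.932, -0.019], [-0.468, -0.164, -0.869], [0.806, 0.324, -0.495]], 't': [-0.352, 0.318, 0.514]}
{'fx': 387.989, 'fy': 387.989, 'cx': 325.378, 'cy': 243.309, 'distortion': [0.01, 0.0, 0.0, 0.0, 0.0], 'hand_eye': [[-0.002, -0.951, -0.308, 0.08], [1.0, -0.002, -0.001, 0.0], [0.0, -0.308, 0.951, -0.143], [0.0, 0.0, 0.0, 1.0]]}
```

View pics/top0.png

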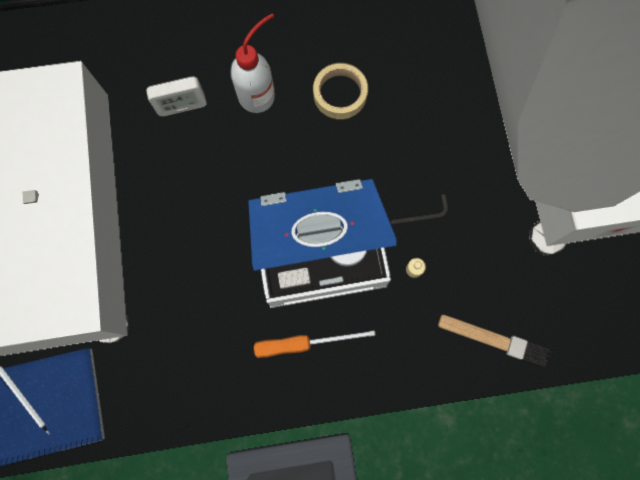

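View pics/side0.png

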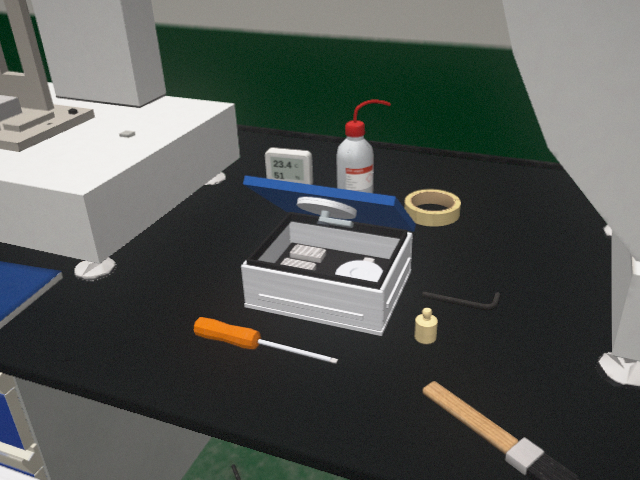

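```bash
cat > h.py <<'E'
import cv2,numpy as np
from scipy.spatial.transform import Rotation as Ro
from station import env
def cam(n,st=None):
    c=env.calibration(n);K=np.array([[c['fx'],0,c['cx']],[0,c['fy'],c['cy']],[0,0,1]]);d=np.array(c['distortion'],float)
    if n=='wrist':
        T=np.eye(4);T[:3,:3]=Ro.from_quat(st['orientation']).as_matrix();T[:3,3]=st['eef_pos'];M=np.linalg.inv(T@np.array(c['hand_eye']));return K,d,M[:3,:3],M[:3,3]
    return K,d,np.array(c['R']),np.array(c['t'])
def ray(C,uv):
    K,d,R,t=C;p=cv2.undistortPoints(np.array([[uv]],float),K,d)[0,0];v=R.T@np.array([*p,1]);return -R.T@t,v/np.linalg.norm(v)
def plane(C,uv,z):
    o,v=ray(C,uv);return o+v*(z-o[2])/v[2]
def tri(C1,u1,C2,u2):
    o,v=ray(C1,u1);p,w=ray(C2,u2);s=np.linalg.lstsq(np.c_[v,-w],p-o,rcond=None)[0];a=o+v*s[0];b=p+w*s[1];return (a+b)/2,np.linalg.norm(a-b)
def proj(C,X):
    K,d,R,t=C;return cv2.projectPoints(np.array(X,float).reshape(-1,3),cv2.Rodrigues(R)[0],t,K,d)[0][:,0]
E
python3 - <<'E'
from h import *
a=cv2.imread('pics/top0.png');b=cv2.imread('pics/side0.png')
A=cv2.resize(a[175:310,240:400],None,fx=3.7,fy=3.7,interpolation=2)[:500]
B=cv2.resize(b[170:340,235:420],None,fx=2.9,fy=2.9,interpolation=2)
for n,i in(('a',A),('b',B)): print(n,i.shape)
cv2.imwrite('pics/cA.png',A);cv2.imwrite('pics/cB.png',B)
S=cam('side');T=cam('top')
for p in[(246,308),(382,334)]:print('side z0',plane(S,p,0).round(3))
for p in[(268,304),(388,288)]:print('top z0',plane(T,p,0).round(3))
print('FL',tri(T,(255,264),S,(244,179)));print('FR',tri(T,(393,246),S,(398,197)))
E
```

```text
a (500, 592, 3)
b (493, 536, 3)
side z0 [ 0.473 -0.062  0.   ]
side z0 [ 0.483 -0.26   0.   ]
top z0 [ 0.476 -0.057  0.   ]
top z0 [ 0.472 -0.264  0.   ]
FL (array([ 0.50963124, -0.05964136,  0.18434472]), np.float64(0.004306493734369264))
FR (array([ 0.50773486, -0.26189753,  0.1899412 ]), np.float64(0.012064768859418663))
```

View pics/cA.png

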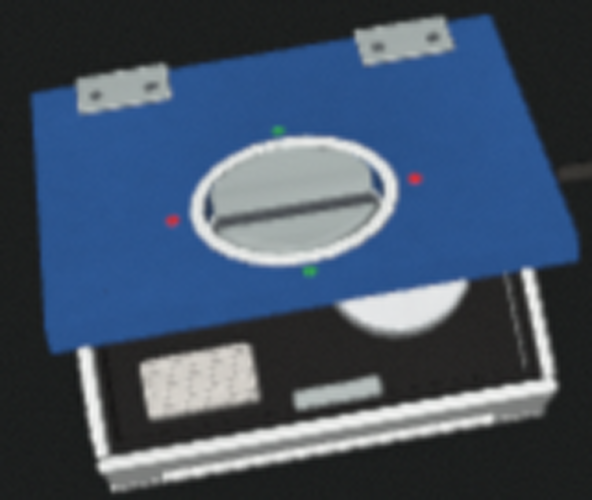

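View pics/cB.png

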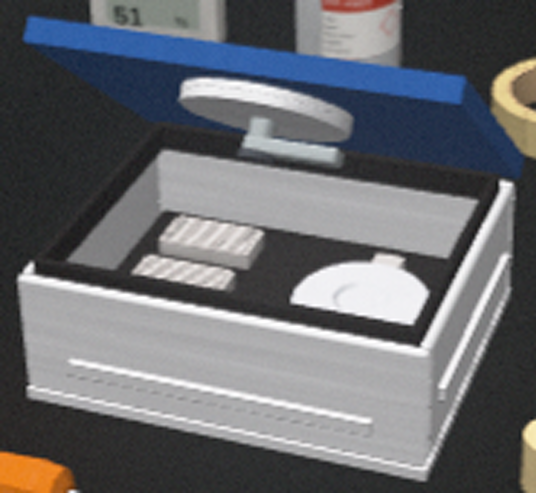

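Run:
```python
from h import *
S=cam('side');T=cam('top')
a=lambda u,v:(u/3.7+240-.4,v/3.7+175-.4)
b=lambda u,v:(u/2.9+235-.4,v/2.9+170-.4)
for p in[(28,396),(427,478)]:print('side z0',plane(S,b(*p),0).round(4))
for p in[(22,270),(428,350),(512,187)]:print('side rim',plane(S,b(*p),.075).round(4))
for p in[(99,464),(555,385)]:print('top rim',plane(T,a(*p),.075).round(4), 'tri')
print(tri(T,a(99,464),S,b(22,270)),tri(T,a(555,385),S,b(428,350)))
for n,p,q in[('FLu',(47,325),(30,17)),('FLl',(50,352),(25,40)),('FRu',(578,232),(467,80)),('FRl',(580,262),(462,105)),]:print(n,tri(T,a(*p),S,b(*q)))
for p in [(31,93),(492,14)]: print('hinge ub',plane(T,a(*p),.086).round(4))
print('fast',[plane(T,a(295,203),z).round(4) for z in(.13,.14,.15)])
i=cv2.imread('pics/top0.png');h=cv2.cvtColor(i,cv2.COLOR_BGR2HSV)
for n,m in(('orange',cv2.inRange(h,(5,150,100),(18,255,255))),('brass',cv2.inRange(h,(18,60,80),(30,255,255)))):
  for k in cv2.findContours(m,0,2)[0]:
    if cv2.contourArea(k)>60:
      r=cv2.minAreaRect(k);print(n,r,plane(T,r[0],.02).round(3))
```

```text
side z0 [ 0.4756 -0.0571  0.    ]
side z0 [ 0.482  -0.2597  0.    ]
side rim [ 0.4745 -0.0622  0.075 ]
side rim [ 0.4764 -0.2604  0.075 ]
side rim [ 0.6259 -0.2577  0.075 ]
top rim [ 0.4732 -0.0617  0.075 ] tri
top rim [ 0.4769 -0.2593  0.075 ] tri
(array([ 0.47345496, -0.06219118,  0.07551883]), np.float64(0.0011195078519618152)) (array([ 0.47714323, -0.25976298,  0.0742476 ]), np.float64(0.0007604710138650325))
FLu (array([ 0.51259851, -0.05792003,  0.1877013 ]), np.float64(0.000999402364321127))
FLl (array([ 0.50427079, -0.05784843,  0.17973441]), np.float64(0.0010953851908619002))
FRu (array([ 0.51761731, -0.26262792,  0.18664264]), np.float64(0.0005943658337432797))
FRl (array([ 0.50763684, -0.26297748,  0.17957715]), np.float64(0.0006297266642080765))
hinge ub [ 0.6375 -0.0546  0.086 ]
hinge ub [ 0.6422 -0.2599  0.086 ]
fast [array([ 0.5598, -0.1598,  0.13  ]), array([ 0.5573, -0.1595,  0.14  ]), array([ 0.5548, -0.1592,  0.15  ])]
orange ((281.1999816894531, 345.89996337890625), (16.546297073364258, 55.86143493652344), 81.8698959350586) [ 0.402 -0.071  0.02 ]
brass ((415.25006103515625, 267.2500305175781), (17.677669525146484, 19.798988342285156), 45.0) [ 0.497 -0.313  0.02 ]
brass ((340.0, 90.5), (55.0, 54.0), 90.0) [ 0.838 -0.24   0.02 ]
```

Run:
```python
from h import *
S=cam('side');T=cam('top')
for n,p,q in[('boxFR',(103,331),(88,196)),('boxBR',(83,66),(238,103)),('bump',(30,196),(127,133))]:print(n,tri(T,p,S,q))
for p in[(47,97),(110,104),(165,97)]:print('col',plane(S,p,.1).round(3))
print('foot',plane(S,(97,270),0).round(3)); print('fixture',plane(S,(93,110),.1),plane(S,(0,149),.1))
print(proj(T,[.209,.694,.23]),proj(S,[.209,.694,.23]))
for X in [(.45,.45,.25)]:print(proj(T,X))
```

```text
boxFR (array([0.457074  , 0.16582439, 0.14702259]), np.float64(0.005177455329494293))
boxBR (array([0.87574978, 0.16309834, 0.1517381 ]), np.float64(0.01043434172249988))
bump (array([0.67099816, 0.25908232, 0.15212574]), np.float64(0.0006501875139803755))
col [0.918 0.679 0.1  ]
col [0.923 0.509 0.1  ]
col [1.005 0.422 0.1  ]
foot [0.482 0.206 0.   ]
fixture [0.8767475  0.51638551 0.1       ] [0.6378009  0.52655173 0.1       ]
[[-397.97091012  626.89492152]] [[-426.5423525   155.88712344]]
[[-165.67336449  367.15464297]]
```

Request:
{"fn": "jog_arm", "kwargs": {"delta_pos": [[0, 0, -50], [0, 0, -50], [-24, -49, 0], [-24, -49, 0], [-24, -49, 0], [-24, -49, 0], [-24, -49, 0], [-24, -49, 0], [-24, -49, 0], [-24, -49, 0]], "turn": [-0.155, -0.155, 0, 0, 0, 0, 0, 0, 0, 0], "jaw": [0, 0, 0, 0, 0, 0, 0, 0, 0, 0]}}

```text
t: 1.35
eef_pos: [0.4082, 0.3041, 0.3312]
orientation: [-0.009, 1.0, -0.0, -0.0]
contact_force: [1.7, 0.7, 0.2]
width: 0.0002
```

Request:
{"fn": "jog_arm", "kwargs": {"delta_pos": [[-14, -50, 0], [-14, -50, 0], [-14, -50, 0], [-14, -50, 0], [-14, -50, 0], [-14, -50, 0], [-14, -50, 0], [-14, -50, 0], [0, 0, 40], [0, 0, 40]], "turn": [0, 0, 0, 0, 0, 0, 0, 0, 0, 0], "jaw": [0, 0, 0, 0, 0, 0, 0, 0, 0, 0]}}

```text
t: 2.6
eef_pos: [0.527, -0.0928, 0.2504]
orientation: [-0.008, 1.0, -0.0, 0.0]
contact_force: [0.1, 0.8, 0.8]
width: 0.0002
```

Request:
{"fn": "jog_arm", "kwargs": {"delta_pos": [[-6, 0, 30], [0, 0, 30], [4, 0, 10], [4, 0, 10], [4, 0, 10], [4, 0, 10], [4, 0, 10], [4, 0, 10], [4, 0, 10], [4, 0, 10]], "turn": [0, 0, 0, 0, 0, 0, 0, 0, 0, 0], "jaw": [0, 0, 0, 0, 0, 0, 0, 0, 0, 0]}}

```text
t: 3.85
eef_pos: [0.501, -0.0925, 0.1106]
orientation: [-0.009, 1.0, -0.0, 0.0]
contact_force: [-0.7, 0.3, 1.4]
width: -0.0004
```

Request:
{"fn": "jog_arm", "kwargs": {"delta_pos": [[1, 0, 6], [1, 0, 6], [0, 0, 5], [0, 0, 3], [0, 0, 2], [0, 0, 0]], "turn": [0, 0, 0, 0, 0, 0], "jaw": [0, 0, 0, 0, 0, 0]}}

```text
t: 4.6
eef_pos: [0.4988, -0.0925, 0.0893]
orientation: [-0.009, 1.0, 0.0, -0.0]
contact_force: [-1.2, 0.1, 2.1]
width: -0.0005
```

Request:
{"fn": "jog_arm", "kwargs": {"delta_pos": [[0, 0, 2], [0, 0, 2], [0, 0, 0], [0, 0, 0]], "turn": [0, 0, 0, 0], "jaw": [0, 0, 0, 0]}}

```text
t: 5.1
eef_pos: [0.4988, -0.0925, 0.0875]
orientation: [-0.009, 1.0, 0.0, 0.001]
contact_force: [-9.0, 2.1, 38.3]
width: -0.0001
```

Request:
{"fn": "jog_arm", "kwargs": {"delta_pos": [[0, 0, -30], [0, 0, -40], [-10, -10, -40], [0, 0, 0]], "turn": [0, 0, 0, 0], "jaw": [0.33, 0.33, 0.33, 0.33]}}

```text
t: 5.6
eef_pos: [0.5117, -0.1032, 0.1982]
orientation: [-0.009, 1.0, -0.0, 0.004]
contact_force: [-0.3, -0.6, 0.0]
width: 0.0282
```

Run:
```python
from h import *
import pickle
s=env.get_state();i=env.snapshot('wrist');j=env.snapshot('top');cv2.imwrite('pics/w1.png',i);cv2.imwrite('pics/top1.png',j);pickle.dump({k:np.array(v) for k,v in s.items()},open('w1.pkl','wb'))
print(s['t'],s['eef_pos'],s['width'],s['joint_positions'])
```

```text
5.6 [ 0.51174778 -0.10316628  0.19819014] 0.028220224078249107 [-0.05320156  0.40542148  0.19531211  2.10903726 -0.13018111  0.63093179
  1.81978201]
```

View pics/w1.png

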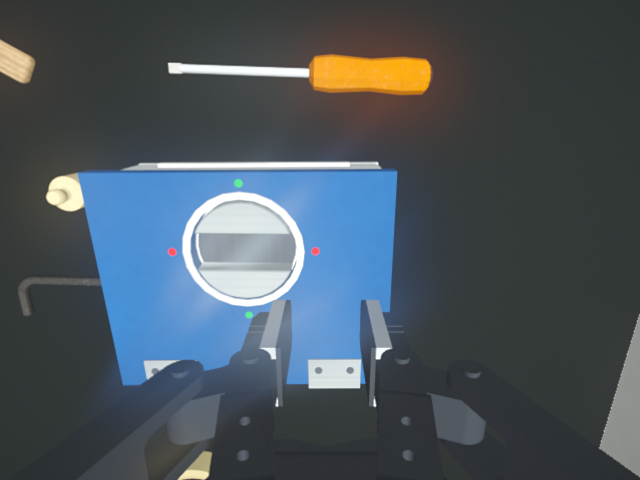

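Run:
```python
from h import *
import pickle
s=pickle.load(open('w1.pkl','rb'));C=cam('wrist',s);i=cv2.imread('pics/w1.png');h=cv2.cvtColor(i,cv2.COLOR_BGR2HSV)
P=lambda uv,z:plane(C,uv,z)
for n,m in(('red',cv2.inRange(h,(170,120,80),(180,255,255))|cv2.inRange(h,(0,120,80),(4,255,255))),('green',cv2.inRange(h,(55,100,60),(90,255,255)))):
  m[:, 400:]=0
  for k in cv2.findContours(m,0,2)[0]:
    if cv2.contourArea(k)>8:
      M=cv2.moments(k);c=(M['m10']/M['m00'],M['m01']/M['m00']);print(n,np.round(c,1),P(c,.0905).round(4))
g=cv2.cvtColor(i,cv2.COLOR_BGR2GRAY).astype(float)
print(g[195:305:1,248].astype(int).tolist())
gy=cv2.Sobel(g,-1,0,1)
def edge(r0,r1,sg):
  c=np.arange(212,284);e=[]
  for u in c:
    w=np.clip(sg*gy[r0:r1,u],0,None);k=w.argmax();sl=slice(max(0,k-2),k+3);e.append(r0+(np.arange(r0,r1)[sl]*w[sl]).sum()/w[sl].sum()-r0)
  e=np.array(e);p=np.polyfit(c,e,1);q=abs(e-np.polyval(p,c))<1.5;p=np.polyfit(c[q],e[q],1);print('fit',p,q.sum());return[(u,np.polyval(p,u)) for u in(215,280)]
for a in((226,240,-1),(258,275,1),(258,275,-1)):
  L=edge(*a);X=[P(u,.0925) for u in L];d=X[1]-X[0];print(L,np.round(X,4).tolist(),'ang',np.arctan2(-d[0],d[1]))
```

```text
red [172.  251.6] [ 0.5217 -0.2074  0.0905]
red [315.  250.8] [ 0.5197 -0.1098  0.0905]
green [248.6 314.4] [ 0.5691 -0.1574  0.0905]
green [237.9 182.8] [ 0.474  -0.1598  0.0905]
[255, 255, 255, 255, 255, 236, 168, 171, 196, 215, 225, 226, 224, 225, 226, 227, 228, 227, 226, 226, 226, 227, 229, 230, 230, 232, 231, 228, 229, 230, 230, 231, 232, 232, 231, 229, 230, 226, 192, 160, 160, 163, 164, 165, 167, 168, 169, 170, 172, 172, 173, 174, 175, 175, 176, 177, 177, 178, 178, 178, 178, 178, 178, 178, 177, 176, 177, 186, 199, 193, 185, 180, 177, 175, 178, 191, 210, 226, 229, 230, 231, 231, 230, 229, 228, 230, 232, 233, 232, 232, 231, 230, 230, 231, 232, 234, 234, 233, 233, 233, 232, 228, 205, 144, 191, 250, 255, 255, 255, 255]
fit [8.21295821e-03 2.30906500e+02] 72
[(215, np.float64(232.67228599688647)), (280, np.float64(233.20612828028996))] [[0.5072, -0.1765, 0.0925], [0.5069, -0.1332, 0.0925]] ang 0.007051152457396783
fit [1.80178404e-01 2.22673206e+02] 27
[(215, np.float64(261.41156251691706)), (280, np.float64(273.12315876610205))] [[0.5277, -0.178, 0.0925], [0.5357, -0.1338, 0.0925]] ang -0.17844147975289915
fit [-1.10864993e-02  2.67685375e+02] 68
[(215, np.float64(265.3017781195089)), (280, np.float64(264.58115566548037))] [[0.5306, -0.1782, 0.0925], [0.5294, -0.1337, 0.0925]] ang 0.027288999435877703
```

Run:
```python
from h import *
T=cam('top');S=cam('side');ims={'top':cv2.imread('pics/top1.png'),'side':env.snapshot('side')};cv2.imwrite('pics/side1.png',ims['side'])
for n,C in(('top',T),('side',S)):
  i=ims[n];h=cv2.cvtColor(i,cv2.COLOR_BGR2HSV);roi=np.zeros(i.shape[:2],np.uint8)
  q=proj(C,[[.47,-.215,.09],[.57,-.215,.09],[.575,-.10,.09],[.47,-.10,.09]]).astype(int);cv2.fillConvexPoly(roi,q,255)
  for k,m in(('red',cv2.inRange(h,(165,110,60),(180,255,255))|cv2.inRange(h,(0,110,60),(6,255,255))),('green',cv2.inRange(h,(50,100,40),(95,255,255)))):
    for c in cv2.findContours(m&roi,0,2)[0]:
      p=c[:,0].mean(0);print(n,k,len(c),p.round(1),plane(C,p,.0905).round(4))
```

```text
top red 2 [293.  264.5] [ 0.52   -0.1116  0.0905]
top red 5 [353.6 253. ] [ 0.5236 -0.2085  0.0905]
top green 6 [328.7 287.5] [ 0.4755 -0.1612  0.0905]
side red 4 [356.  254.5] [ 0.5224 -0.2093  0.0905]
side red 4 [288.5 243.5] [ 0.5185 -0.112   0.0905]
side green 6 [308.5 266.2] [ 0.4748 -0.1608  0.0905]
side green 4 [333.8 232.5] [ 0.5677 -0.1598  0.0905]
```

Run:
```python
import cv2,numpy as np
a=cv2.imread('pics/top1.png')[180:310,235:400];b=cv2.imread('pics/side1.png')[170:340,220:420]
cv2.imwrite('pics/v2.png',np.hstack([cv2.resize(a,(400,400*130//165),interpolation=2),cv2.resize(b,(371,315),interpolation=2)]))
```

```text
(no output)
```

View pics/v2.png

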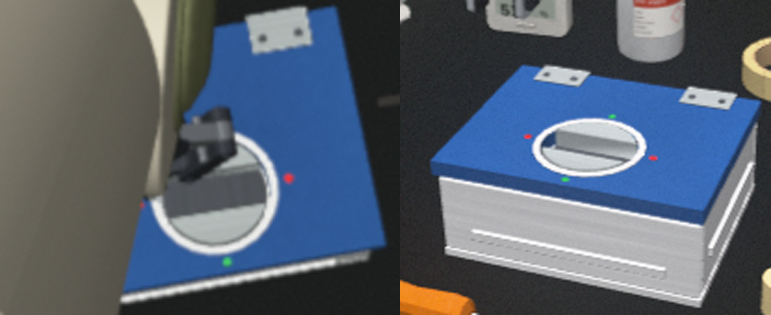

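Request:
{"fn": "jog_arm", "kwargs": {"delta_pos": [[-4, -28, 0], [-4.5, -29, 0], [0, 0, 40], [0, 0, 40], [0, 0, 6], [0, 0, 0]], "turn": [0, 0, 0, 0, 0, 0], "jaw": [0.33, 0.33, 0.33, 0.33, 0.33, 0.33]}}

```text
t: 6.5
eef_pos: [0.5183, -0.159, 0.109]
orientation: [-0.009, 1.0, 0.0, -0.001]
contact_force: [0.3, 0.1, 0.2]
width: 0.0279
```

Run:
```python
from h import *
s=env.get_state();i=env.snapshot('wrist');cv2.imwrite('pics/w2.png',i)
print(s['t'],s['eef_pos'],s['contact_force'],proj(cam('wrist',s),[s['eef_pos']]))
cv2.imwrite('pics/w2c.png',cv2.resize(i[180:420,160:480],None,fx=2.5,fy=2.5))
```

```text
6.5 [ 0.51830165 -0.1590398   0.10896413] [0.28661399 0.09984075 0.24778707] [[324.35980137 319.79138744]]
```

View pics/w2c.png

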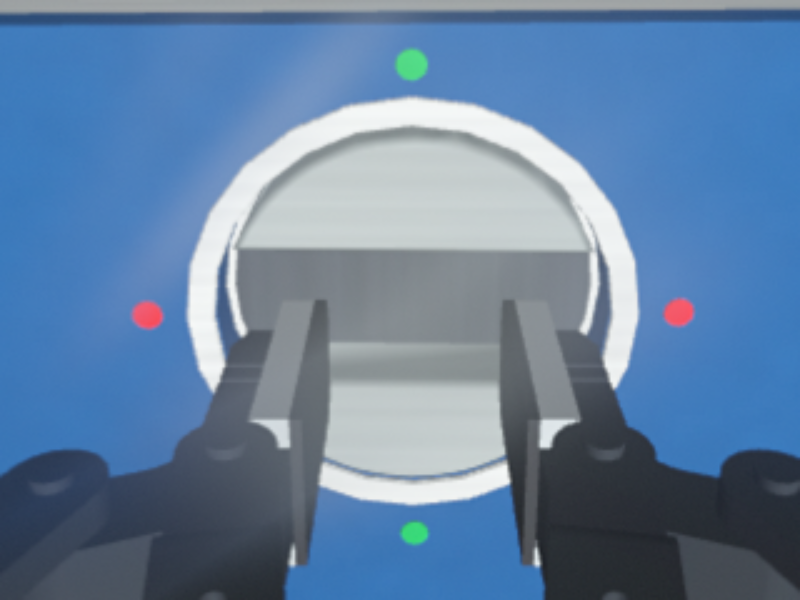

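Run:
```python
from h import *
s=env.get_state();C=cam('wrist',s);f=lambda u,v:(u/2.5+160-.3,v/2.5+180-.3)
for n,p,z in[('g',(411,65),.0905),('g',(414,533),.0905),('r',(147,315),.0905),('r',(679,313),.0905),('slotfront L',(237,248),.0925),('R',(590,251),.0925),('slotback',(330,381),.0925),('R',(500,381),.0925)]:print(n,plane(C,f(*p),z).round(4))
print(s['eef_pos'])
```

```text
g [ 0.4751 -0.16    0.0905]
g [ 0.5706 -0.158   0.0905]
r [ 0.523  -0.2081  0.0905]
r [ 0.521  -0.1098  0.0905]
slotfront L [ 0.5085 -0.1906  0.0925]
R [ 0.508  -0.1275  0.0925]
slotback [ 0.5351 -0.1742  0.0925]
R [ 0.5346 -0.1425  0.0925]
[ 0.51885801 -0.15917321  0.10974476]
```

Request:
{"fn": "jog_arm", "kwargs": {"delta_pos": [[-3, 0, 0], [0, 0, 6], [0, 0, 6], [0, 0, 4], [0, 0, 4], [0, 0, 3], [0, 0, 0]], "turn": [0, 0, 0, 0, 0, 0, 0], "jaw": [0.33, 0.33, 0.33, 0.33, 0.33, 0.33, 0.33]}}

```text
t: 7.42
eef_pos: [0.5216, -0.1591, 0.086]
orientation: [-0.009, 1.0, 0.0, -0.0]
contact_force: [-0.6, 0.1, 0.1]
width: 0.0283
```

Request:
{"fn": "jog_arm", "kwargs": {"delta_pos": [[0, 0, 3], [0, 0, 3], [0, 0, 2], [0, 0, 0]], "turn": [0, 0, 0, 0], "jaw": [0.33, 0.33, 0.33, 0.33]}}

```text
t: 7.92
eef_pos: [0.5216, -0.1591, 0.0781]
orientation: [-0.009, 1.0, 0.0, -0.0]
contact_force: [0.5, -0.2, 0.5]
width: 0.028
```

Request:
{"fn": "jog_arm", "kwargs": {"delta_pos": [[0, 0, 0], [0, 0, 0], [0, 0, 0], [0, 0, 0], [0, 0, 0]], "turn": [0.12, 0.12, 0.12, 0.12, 0], "jaw": [0.33, 0.33, 0.33, 0.33, 0.33]}}

```text
t: 8.55
eef_pos: [0.5218, -0.159, 0.0783]
orientation: [0.228, 0.974, -0.0, 0.0]
contact_force: [-0.1, 1.0, -1.0]
width: 0.0281
```

```bash
cat > q.py <<'E'
from h import *
s=env.get_state();x=Ro.from_quat(s['orientation']).as_matrix()[:,1];print(s['t'],s['eef_pos'].round(4) if hasattr(s['eef_pos'],'round') else s['eef_pos'],'cw from case',np.degrees(np.pi/2+.0195-np.arctan2(x[1],x[0])),np.round(s['contact_force'],1),np.round(s['ft_torque'],2),s['width'],s['joint_positions'][6])
E
python3 q.py
```

```text
8.55 [ 0.5218 -0.159   0.0783] cw from case 27.523111122452224 [-0.1  1.  -1. ] [ 0.03  0.03 -0.  ] 0.028113525256758982 1.6750872654586744
```

Request:
{"fn": "jog_arm", "kwargs": {"delta_pos": [[0, 0, 0], [0, 0, 0], [0, 0, 0], [0, 0, 0]], "turn": [0.12, 0.12, 0.12, 0.12], "jaw": [0.33, 0.33, 0.33, 0.33]}}

```text
t: 9.05
eef_pos: [0.5218, -0.1592, 0.0784]
orientation: [0.454, 0.891, 0.0, 0.0]
contact_force: [-0.3, -0.6, -1.3]
width: 0.0281
```

```bash
python3 q.py
python3 - <<'E'
from h import *
cv2.imwrite('pics/w3.png',cv2.resize(env.snapshot('wrist')[180:420,160:480],None,fx=2,fy=2))
E
```

```text
9.05 [ 0.5218 -0.1592  0.0784] cw from case 55.114584022791604 [-0.3 -0.6 -1.3] [-0.04  0.02  0.07] 0.028120801833945802 1.3727466243139244
```

View pics/w3.png

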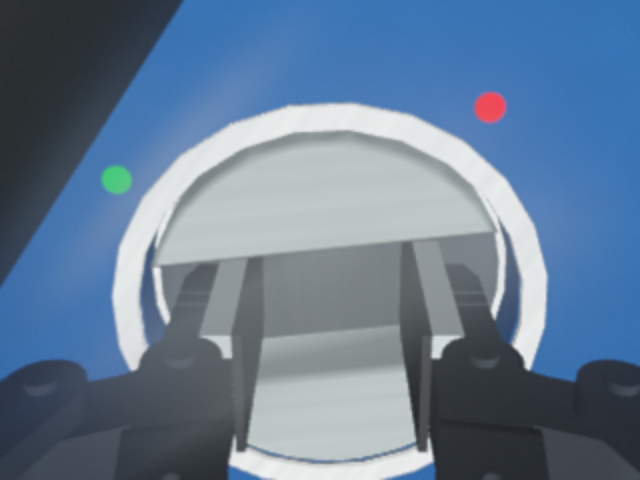

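Request:
{"fn": "jog_arm", "kwargs": {"delta_pos": [[0, 0, 0], [0, 0, 0], [0, 0, 0], [0, 0, 0], [0, 0, 0], [0, 0, 0]], "turn": [0.12, 0.12, 0.12, 0.12, 0.12, 0.1], "jaw": [0.33, 0.33, 0.33, 0.33, 0.33, 0.33]}}

```text
t: 9.85
eef_pos: [0.522, -0.1593, 0.0778]
orientation: [0.731, 0.682, -0.0, 0.0]
contact_force: [2.5, -2.7, -9.3]
width: 0.0285
```

```bash
python3 q.py
```

```text
9.85 [ 0.522  -0.1593  0.0778] cw from case 95.06302846239119 [ 2.5 -2.7 -9.3] [-0.65 -0.42  0.35] 0.028536606228391482 0.9130719524572123
```

Request:
{"fn": "jog_arm", "kwargs": {"delta_pos": [[0, 0, 0], [0, 0, 0], [0, 0, 0]], "turn": [0.06, 0.06, 0], "jaw": [0.33, 0.33, 0.33]}}

```text
t: 10.22
eef_pos: [0.5219, -0.1591, 0.0778]
orientation: [0.769, 0.64, -0.001, 0.0]
contact_force: [2.7, -3.4, -10.8]
width: 0.0282
```

```bash
python3 q.py
```

```text
10.225 [ 0.5219 -0.1591  0.0778] cw from case 101.59266731414618 [  2.7  -3.4 -10.8] [-0.75 -0.53  2.05] 0.02816951078616277 0.833526799570989
```

Request:
{"fn": "jog_arm", "kwargs": {"delta_pos": [[0, 0, 0], [0, 0, 0], [0, 0, 0], [0, 0, -4], [0, 0, -10], [0, 0, -20], [0, 0, -40], [0, 0, -40], [50, 0, -30], [0, 0, 0]], "turn": [-0.09, -0.09, 0, 0, 0, 0, 0, 0, 0, 0], "jaw": [0.33, 0.33, 0.33, 0.33, 0.33, 0.33, 0.33, 0.33, 0.33, 0.33]}}

```text
t: 11.48
eef_pos: [0.5234, -0.1049, 0.2242]
orientation: [0.709, 0.705, 0.002, 0.0]
contact_force: [-0.0, -0.3, -0.1]
width: 0.0282
```

```bash
python3 q.py
python3 - <<'E'
from h import *
a=env.snapshot('top');b=env.snapshot('side');
cv2.imwrite('pics/v3.png',np.hstack([cv2.resize(a[180:360,235:460],(400,320),interpolation=2),cv2.resize(b[170:370,190:440],(400,320),interpolation=2)]))
cv2.imwrite('pics/side3.png',b);cv2.imwrite('pics/top3.png',a)
E
```

```text
11.475 [ 0.5234 -0.1049  0.2242] cw from case 91.40286043573228 [-0.  -0.3 -0.1] [ 0.   -0.03  0.02] 0.028163898164873268 0.666056005368169
```

View pics/v3.png

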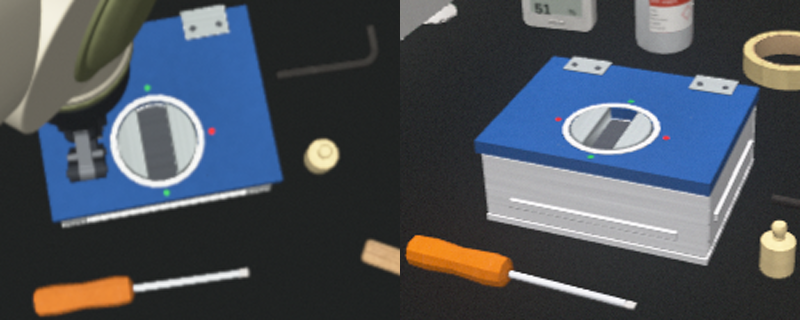

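Run:
```python
from h import *
s=env.get_state();C=cam('wrist',s);i=env.snapshot('wrist')
c=np.array([.5216,-.1592,.0905]);cx=np.array([1,.0195,0]);cy=np.array([-.0195,1,0])
Q=[c+a*cx+b*cy for a,b in((.055,.055),(.055,-.055),(-.055,-.055),(-.055,.055))]
H=cv2.getPerspectiveTransform(proj(C,Q).astype(np.float32),np.float32([[0,0],[550,0],[550,550],[0,550]]))
cv2.imwrite('pics/w4.png',cv2.warpPerspective(i,H,(550,550)))
a=cv2.imread('pics/side0.png');b=cv2.imread('pics/side3.png')
for n,sl in(('driver',np.s_[310:370,185:345]),('weight+key',np.s_[280:350,410:505])):
  d=cv2.absdiff(a[sl],b[sl]);print(n,d.mean(),(d.max(2)>60).sum())
```

```text
driver 4.395138888888889 0
weight+key 3.8102255639097744 0
```

View pics/w4.png

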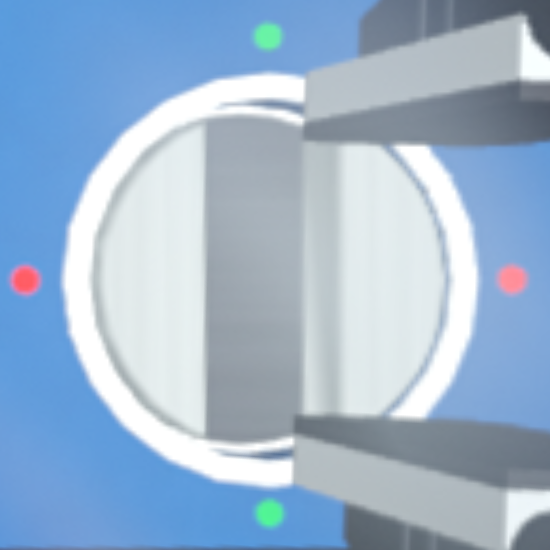

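The slot edges (left edge at column 206, top and bottom) run parallel to the line of green dots (268,37)–(269,513) to within about 0.01 rad, so the fastener is at its stop. The loose items show no change in the side view, and the arm is clear of everything.

```bash
python3 -c "
from station import env
print(env.sign_off(),env.get_state()['contact_force'])"
```

```text
the job is handed in; nothing more can be done
the job is handed in; nothing more can be done
```

The case is shut and locked, and I handed it in with about 11.5 s on the clock. `sign_off` reports no verdict.

- **Cover:** I pushed it down from about 0.68 rad with the shut fingertips, to the left of the fastener. It met a hard stop at TCP z = 0.0875 m with 38 N; the closed cover's top should be at 0.088 m. The views after that showed it down, with the fastener still open (about 0.01 rad).
- **Fastener:** I set the fingertips in the slot, opened to about 28 mm, and turned clockwise until the moment rose to 2 N m at the hard stop. Then I turned back into the slack and lifted clear.

Last checks:
- **Locked:** In the wrist picture the slot lines up with the green dots to about 0.01 rad.
- **Loose items:** The side view of the screwdriver, weight and hexagon key is unchanged from the start.
- **Robot clear:** The gripper is 13 cm above the case with no contact force.
- **Cover tight:** I did not measure the cover's final angle in radians. I judged it shut from the side and top pictures and from reaching the fastener's stop.

The estimates of the fastener's position disagreed a little. The hinge geometry put it 3 to 4 mm farther back than the dots did, so I used the dots and checked them from near with the wrist camera.

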